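# Set out the jeweller's bench for a small melt

## Robot

A 6-joint arm with a two-finger parallel gripper is mounted at the origin on the work surface. World frame = base frame: x ahead of the robot, y to its left, z up, the work surface at z = 0. Lengths are in m, angles in degrees, forces in N, time in s.
With the tool pointing down it reaches from about 0.3 to 1 m from the base axis. Payload 5.1 kg.
Tool frame: the origin (TCP) lies at the very end of the fingers, on their centre line; the grasp point (between the pads) lies tcp_to_grasp behind it (tcp_to_grasp is the distance from the TCP to the grasp point, in m); y points along the fingers, z is the direction in which the jaws open and shut, and the axes are right-handed (so a half turn about y gives the same grasp; the last joint's range is limited). The gripper opens to 95 mm and grips with 3 to 60 N. Pads are 20 mm wide; open, the fingers measure 119 mm over their backs; the gripper's body (75 mm by 180 mm) begins 59 mm behind the grasp point.
Start: joints at [-78.53, 7.093, 94.555, -0, 78.352, -4.733], TCP at [0.181, -0.624, 0.215] pointing down, gripper open.
Joint ranges: [-149.61, 149.61], [-58.7, 133.49], [1.44, 155.28], [-77.14, 257.14], [18.33, 153.61], [-166.67, 166.67]. Speed limits (degrees/s): [147.25, 147.25, 180, 180, 180, 180].

## Interface

Orientations are given as a 3x3 rotation matrix whose columns are the frame's x, y, z axes.
In Python, from workcell import get_state, get_image, sign_off, tcp_to_grasp gives the robot as it stands.
- The arm moves only by the shell command python3 -m handwheel 'ROWS' [FORCE]. ROWS is JSON, one flat list of numbers, 7 for each row, row after row: the shift along the tool's x, y, z in m, then the turn, a rotation vector about the tool's x, y, z in degrees, then the finger opening in m, from 0 to 0.0951. In form: [tx, ty, tz, rx, ry, rz, grip, tx, ty, tz, rx, ry, rz, grip, ...]. A call has 1 to 12 rows; each row shifts and turns the commanded pose from where the row before left it, along the tool's axes as they then stand; what a row does not reach is not made up. A row lasts 1/12 s, in which the tool goes at most 41.7 mm and 7.16 degrees, less where a joint would pass 70% of its speed; a pose out of reach is approached as far as the arm can. A call is refused whole if a number of a shift passes 0.0417 or a number of a turn 7.16, either way. A call with a gripper value outside its range is refused whole. The fingers move at their own pace and stop on an object; FORCE is the grip in N (left out, the last holds). Time passes only in rows, so rows that do not move let the fingers close. It gives the time, the measured TCP pose, the force and the opening at its end, in the units of the state.
- get_state(): the state, without advancing time (a new reading comes with each control period).
- get_image(name): name is "scene" or "top"; returns a dict with "frame" (400x640x3 uint8, red, green, blue), "fx", "fy", "cx", "cy" (pixels), "distortion" ([k1, k2, p1, p2, k3] as OpenCV has them; the pictures are not rectified), "T" (4x4, takes a point from camera to world coordinates). Camera axes: x right, y down, z forward; pixel columns grow to the right and rows downward; lengths in m; the calibration is good to about 2 mm. A picture is of the moment at which its call begins. There is no depth.
- sign_off(): hands the job in, once; it reports no verdict.
The state is a dict: "time": time; "joints": joint angles; "qvel": joint speeds; "joint_efforts": joint torques, N m; "ee_pos": TCP position; "tcp_rot": TCP orientation; "ft_force": force on the tool from outside, world axes, zero at the start; "wrist_torque": the same for the moment, N m; "opening": finger opening in m.
Only numpy, scipy, OpenCV 4.12 (cv2) and the standard library are available. Lean on these libraries where they do the work, as an engineer would, in place of code of your own. Each camera call takes 0.05 s, during which the arm holds its last target. There are 200 camera calls.

## Task

Set out the bench for a melt around the white soldering board: the charcoal block lies flat on the middle of the board, sides parallel to the board's, and the smaller of the two crucibles stands upright on the middle of the charcoal. The larger crucible stands between the board and the bur stand, the lidded jar on the board's opposite side, and the steel doming block in front of the board (the robot's side), each centred on its edge of the board and about 2.5 cm clear of it. Set everything down gently and upright without dropping it or knocking it over, let go, and leave the hammer and loupe undisturbed.

Things in the scene. Friction and masses are not known exactly. Their poses are not given: they have to be found in the camera images.
- solder_board: White square ceramic soldering board, 100 x 100 x 12 mm thick, fixed to the bench, turned up to 17 degrees. Origin: centre of its underside; z up; its x axis points out of its far edge (roughly away from the robot), y out of its left edge as seen from the robot. Edges are 50 mm from the centre; top 12 mm above the bench.
- bur_stand: Brown wooden block 80 mm (its x) x 45 mm (its y) x 30 mm high, holding ten short steel burs upright, 57 mm high in all; fixed to the bench left or right of the soldering board (it may be either: read it), 21 to 27 cm from it, turned up to 17 degrees. Origin: centre of its underside.
- charcoal_block: Black charcoal block, loose, 70 mm (its x) x 45 mm (its y) x 28 mm high, about 60 g. Origin: centre of its underside; z up.
- small_crucible: Smaller off-white crucible, a straight open cup, outer diameter 36 mm, 32 mm high, wall 4 mm, about 40 g, loose, upright. Origin: centre of its underside; z up; round, so its yaw means nothing.
- large_crucible: Larger off-white crucible, a straight open cup, outer diameter 50 mm, 44 mm high, wall 4.5 mm, about 90 g, loose, upright. Origin: centre of its underside; z up; round, so its yaw means nothing.
- flux_jar: Amber glass jar closed with an aluminium lid, body diameter 44 mm up to 36 mm, lid 41 mm across, 50 mm high in all, about 90 g, loose, upright. Origin: centre of its underside; z up; round, so its yaw means nothing.
- doming_block: Steel doming block, a 40 mm cube with dark round hollows in its sides and one large one on top, about 400 g, loose. Origin: centre of its underside; x and y square to its sides, z up.
- hammer: Bystander: hammer 200 mm long lying across the bench behind the work (handle towards the right as seen from the robot). Origin under it near its middle; x along its handle towards the head.
- loupe: Bystander: black cylindrical loupe, diameter 32 mm, 26 mm high, standing behind the work on the right. Origin: centre of its underside.
Mind the look-alikes: they are no part of the job. Of the things shaped like the charcoal_block, the black one is meant.

How it is judged:
By the outcome, as a careful person would: the job done as asked, in the order asked, and still so for the second after the job is handed in, with the robot touching nothing.
It also fails if it takes over 138 s, if anything falls off the work surface, if the arm or the gripper's body presses on something with over 40 N, if the wrist force passes 120 N, or if a joint passes its speed limit or range.

## Working session

There is one attempt and no reset: what is moved stays moved. The work goes in short steps, Python scripts to look and compute and a shell command to move; the robot and the scene stay as the last step left them, time stands still between calls to the robot, and variables do not carry over. Pictures are saved under pics/ and viewed, about 12 in all and at most 16, crops included, and the job is handed in when it is done.

```bash
mkdir -p pics; ls; cat > h.py <<'E'
import numpy as np, cv2
from workcell import get_state, get_image, sign_off, tcp_to_grasp
def grab(n,tag):
    im=get_image(n); cv2.imwrite(f'pics/{tag}.png',im['frame'][:,:,::-1]); np.save(f'pics/{tag}.npy',im,allow_pickle=True); return im
def load(tag): return np.load(f'pics/{tag}.npy',allow_pickle=True).item()
def K(im): return np.array([[im['fx'],0,im['cx']],[0,im['fy'],im['cy']],[0,0,1.]])
def ray(im,uv,z):
    uv=np.array(uv,float).reshape(-1,1,2)
    p=cv2.undistortPoints(uv,K(im),np.array(im['distortion'])).reshape(-1,2)
    d=np.c_[p,np.ones(len(p))]@im['T'][:3,:3].T; o=im['T'][:3,3]
    return (o+d*((z-o[2])/d[:,2])[:,None])
def proj(im,P):
    Ti=np.linalg.inv(im['T']); r,_=cv2.Rodrigues(Ti[:3,:3])
    return cv2.projectPoints(np.array(P,float).reshape(-1,1,3),r,Ti[:3,3],K(im),np.array(im['distortion']))[0].reshape(-1,2)
E
python3 - <<'E'
from h import *
np.set_printoptions(precision=4,suppress=True)
for n in('scene','top'):
    im=grab(n,n+'0'); print(n,im['fx'],im['T'])
s=get_state(); print(s,tcp_to_grasp)
E
```

```text
pics
scene 413.7294909343167 [[ 0.0548  0.5361 -0.8424  1.3971]
 [ 0.9984 -0.0193  0.0526 -0.0029]
 [ 0.0119 -0.8439 -0.5363  0.5469]
 [ 0.      0.      0.      1.    ]]
top 435.1355865688539 [[-0.0145 -0.9985  0.0531  0.5008]
 [-0.9999  0.0142 -0.0059  0.0384]
 [ 0.0052 -0.0532 -0.9986  1.3445]
 [ 0.      0.      0.      1.    ]]
{'time': 0.1, 'joints': array([-78.5283,   7.1312,  94.6247,  -0.0002,  78.3516,  -4.7336]), 'qvel': array([-0.0983, -0.0585, -0.2415,  0.015 ,  0.02  , -0.0459]), 'joint_efforts': array([  0.0007, -41.888 , -36.1097,   0.0777,   0.0462,  -0.0001]), 'ee_pos': array([ 0.1812, -0.6236,  0.2135]), 'tcp_rot': array([[-0.9603, -0.0004,  0.2791],
       [-0.2791,  0.0018, -0.9603],
       [-0.0002, -1.    , -0.0019]]), 'ft_force': array([-0.0217,  0.2633, -0.2461]), 'wrist_torque': array([-0.0005,  0.0611,  0.0704]), 'opening': 0.09505742054604062} 0.0188
```

View pics/top0.png

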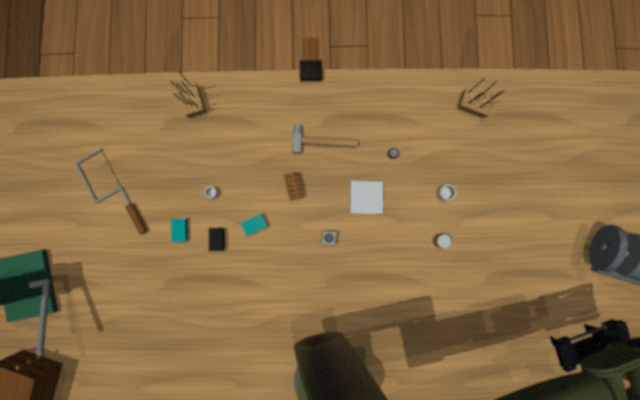

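View pics/scene0.png

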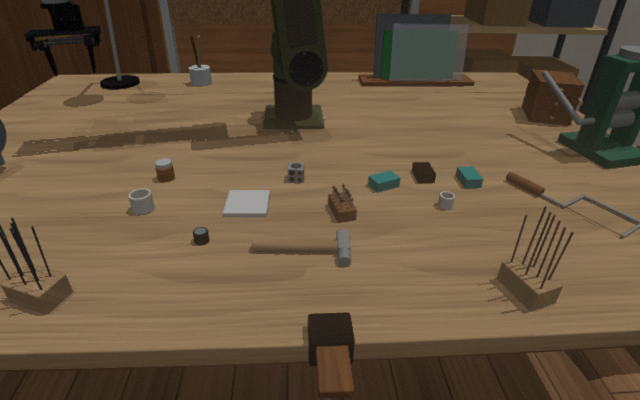

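Top view, candidates with pixels:
- Charcoal-shaped things: black block (217,239), teal blocks (180,230) and (255,225). The black one is meant.
- Off-white cups: small (211,192), large (447,192). The red-brown jar with a lid at (443,241) is not a cup.
- Small metal things: doming block (329,238), loupe (393,153, a bystander).
- Board (367,197). Bur stand (295,186), so it is on the board's left (+y).

Next is one close crop of these, along with the mask measurements.

```bash
cat > meas.py <<'E'
from h import *
# seg: blob nearest seed that differs from the background wood
def blob(im,seed,r,rule):
    f=im['frame']; hsv=cv2.cvtColor(f,cv2.COLOR_RGB2HSV).astype(int); u,v=seed
    m=rule(hsv[...,0],hsv[...,1],hsv[...,2]).astype(np.uint8)
    w=np.zeros_like(m); w[max(v-r,0):v+r+1,max(u-r,0):u+r+1]=1; m&=w
    n,l,s,c=cv2.connectedComponentsWithStats(m)
    k=1+np.argmax(s[1:,4]); cs,_=cv2.findContours((l==k).astype(np.uint8),cv2.RETR_EXTERNAL,cv2.CHAIN_APPROX_NONE)
    c=cs[0].reshape(-1,2); fill=cv2.drawContours(np.zeros_like(m),cs,-1,1,-1)
    ys,xs=np.nonzero(fill); return np.array([xs.mean(),ys.mean()]),c,fill
white=lambda h,s,v:(s<60)&(v>110)
dark=lambda h,s,v:(v<60)
grey=lambda h,s,v:(s<75)
E
python3 - <<'E'
from meas import *
t=load('top0'); s=load('scene0')
a=cv2.resize(t['frame'][140:260,165:465,::-1],None,fx=2.6,fy=2.6,interpolation=cv2.INTER_CUBIC)
b=cv2.resize(s['frame'][150:260,120:500,::-1],None,fx=2.05,fy=2.05,interpolation=cv2.INTER_CUBIC)
w=min(a.shape[1],b.shape[1]); cv2.imwrite('pics/crop0.png',np.vstack([a[:,:w],b[:,:w]])); print(a.shape,b.shape)
for n,im,seed,r in[('board',t,(367,197),25),('large',t,(447,192),14),('small',t,(211,192),11),('jar',t,(443,241),12),('dome',t,(329,238),12),('char',t,(217,239),16),('loupe',t,(393,153),10),('bur',t,(295,186),20)]:
    u,v=seed; hs=cv2.cvtColor(im['frame'],cv2.COLOR_RGB2HSV)
    print(n,[tuple(int(z) for z in hs[v,x]) for x in range(u-r-2,u+r+3,3)])
E
```

```text
(312, 780, 3) (225, 779, 3)
board [(16, 119, 163), (17, 127, 159), (17, 122, 165), (17, 95, 155), (98, 11, 186), (94, 10, 186), (90, 11, 189), (99, 9, 190), (101, 11, 187), (99, 10, 187), (90, 9, 189), (90, 8, 188), (90, 10, 187), (90, 10, 187), (30, 6, 160), (17, 126, 156), (18, 128, 160), (18, 129, 158), (17, 125, 159)]
large [(17, 125, 167), (18, 127, 157), (20, 72, 110), (51, 12, 150), (60, 7, 183), (69, 10, 187), (53, 6, 177), (27, 24, 94), (26, 25, 153), (17, 124, 167), (18, 126, 164)]
small [(17, 123, 164), (16, 127, 167), (18, 64, 163), (23, 23, 99), (45, 7, 150), (90, 10, 184), (36, 11, 115), (17, 127, 108), (17, 123, 158)]
jar [(17, 125, 161), (17, 128, 134), (15, 148, 88), (51, 12, 155), (65, 9, 178), (60, 9, 177), (65, 9, 177), (30, 14, 160), (18, 126, 156), (17, 128, 155)]
dome [(16, 125, 165), (17, 124, 162), (18, 91, 143), (35, 15, 104), (20, 9, 89), (11, 22, 93), (27, 24, 108), (17, 93, 115), (17, 124, 154), (18, 122, 163)]
char [(17, 127, 163), (17, 124, 164), (17, 127, 166), (18, 126, 119), (150, 16, 31), (50, 25, 31), (30, 8, 31), (30, 14, 36), (15, 128, 28), (18, 127, 104), (16, 125, 161), (17, 127, 165), (17, 124, 167)]
loupe [(18, 123, 156), (17, 129, 150), (17, 124, 111), (60, 13, 95), (90, 15, 121), (75, 14, 112), (17, 120, 128), (18, 129, 162), (18, 127, 168)]
bur [(17, 126, 154), (18, 128, 153), (17, 125, 151), (17, 130, 153), (16, 131, 142), (13, 123, 102), (14, 156, 106), (14, 169, 125), (13, 149, 120), (14, 169, 104), (18, 133, 100), (18, 129, 140), (16, 122, 148), (17, 128, 146), (18, 122, 146)]
```

View pics/crop0.png

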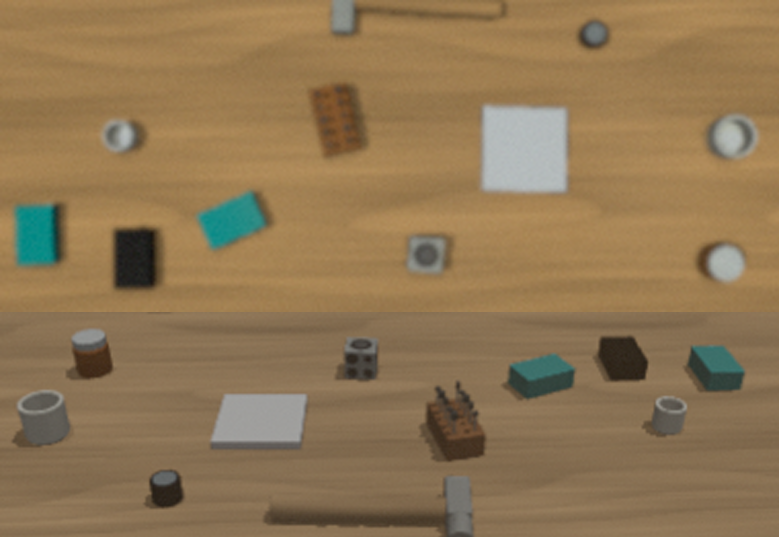

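The crop confirms the picks: black block, small cup on the left, large cup and lidded amber jar on the right, cube with hollows front centre. Measuring now.

```bash
cat > m1.py <<'E'
from meas import *
import sys
np.set_printoptions(precision=4,suppress=True)
gs=lambda h,s,v:(s<70)&(v>45)
bl=lambda h,s,v:(v<66)
lid=lambda h,s,v:(s<65)&(v>110)
br=lambda h,s,v:((s>138)&(h<16))|(v<60)
def rect(im,c,z):
    P=ray(im,c,z)[:,:2]; (cx,cy),(w,h),a=cv2.minAreaRect((P*1000).astype(np.float32)); return np.round([cx,cy,w,h,a],1)
if __name__=='__main__':
    t=load('top0'); s=load('scene0')
    for n,seed,r,rule,z in[('board',(367,197),25,gs,.012),('large',(447,192),14,gs,.022),('small',(211,192),11,gs,.016),('jarlid',(443,241),12,lid,.05),('dome',(329,238),13,gs,.02),('char',(217,239),18,bl,.014),('bur',(295,186),20,br,.015)]:
        c,k,f=blob(t,seed,r,rule); zz=z*2 if n not in('board','jarlid') else z
        print('top',n,c,f.sum(),ray(t,c,z)[0],rect(t,k,zz))
    gs2=lambda h,s,v:(s<62)&(v>45)
    for n,seed,r,rule,z in[('board',(247,203),28,gs2,.006),('large',(142,201),16,gs2,.022),('small',(447,200),12,gs2,.016),('char',(424,172),16,bl,.014),('dome',(296,172),14,gs2,.02)]:
        c,k,f=blob(s,seed,r,rule); print('scene',n,c,f.sum(),ray(s,c,z)[0])
E
python3 m1.py
```

```text
top board [366.3274 196.7926] 1133 [ 0.5618 -0.1165  0.012 ] [ 561.3 -117.   101.8  104.3   88.7]
top large [446.6031 192.1479] 257 [ 0.572  -0.3628  0.022 ] [ 570.5 -356.6   51.2   54.4   43.5]
top small [210.5036 191.8029] 137 [0.5837 0.3614 0.016 ] [582.9 358.3  39.1  36.4  44.7]
top jarlid [443.7622 240.6524] 164 [ 0.4256 -0.3417  0.05  ] [ 426.  -342.4   42.4   38.7   88.9]
top dome [328.4167 237.4688] 192 [0.4395 0.002  0.02  ] [440.4   3.8  41.9  38.8  89.1]
top char [216.9842 238.8956] 316 [0.4394 0.3424 0.014 ] [441.2 339.1  42.6  63.4  89.7]
top bur [293.5371 185.4095] 337 [0.5997 0.1063 0.015 ] [599.1 105.2  78.6  44.3  12.4]
scene board [246.412  203.1502] 1165 [ 0.5656 -0.1142  0.006 ]
scene large [140.9013 200.6872] 537 [ 0.5708 -0.3576  0.022 ]
scene small [446.0602 199.6908] 249 [0.5833 0.3634 0.016 ]
scene char [423.3091 172.5844] 385 [0.445  0.3467 0.014 ]
scene dome [296.0795 171.0492] 264 [0.4365 0.0063 0.02  ]
```

```bash
cat > sub.py <<'E'
from meas import *
np.set_printoptions(precision=4,suppress=True)
def subcont(im,seed,r,val,thr,S=8):
    """sub-pixel contour: upsample a channel crop, threshold, biggest contour -> image pixels"""
    u,v=seed; y0,x0=v-r,u-r
    c=cv2.resize(val(im['frame'][y0:v+r+1,x0:u+r+1].astype(np.float32)),None,fx=S,fy=S,interpolation=cv2.INTER_CUBIC)
    k,_=cv2.findContours((c>thr).astype(np.uint8),cv2.RETR_EXTERNAL,cv2.CHAIN_APPROX_NONE)
    k=max(k,key=cv2.contourArea).reshape(-1,2); return (k+.5)/S-.5+[x0,y0]
def quad(im,k,z):
    """fit the 4 sides of a roughly axis-aligned square: returns centre, side lengths, angles"""
    P=ray(im,k,z)[:,:2]*1000; (c,wh,a)=cv2.minAreaRect(P.astype(np.float32)); a=a-90*round(a/90)
    R=np.array([[np.cos(np.radians(a)),np.sin(np.radians(a))],[-np.sin(np.radians(a)),np.cos(np.radians(a))]])
    q=(P-c)@R.T; h=[np.ptp(q[:,0])/2,np.ptp(q[:,1])/2]; out=[]
    for ax in(0,1):
        for sg in(1,-1):
            m=(sg*q[:,ax]>h[ax]*.8)&(abs(q[:,1-ax])<h[1-ax]*.8)
            p=np.polyfit(q[m,1-ax],q[m,ax],1); out.append((p[1],np.degrees(np.arctan(p[0]))*(1 if ax else -1)+a))
    cc=np.array([(out[0][0]+out[1][0])/2,(out[2][0]+out[3][0])/2])@R+c
    return np.round(cc,1),np.round([out[0][0]-out[1][0],out[2][0]-out[3][0]],1),np.round([o[1] for o in out],1)
blue=lambda f:f[...,2]
E
python3 - <<'E'
from sub import *
t=load('top0'); s=load('scene0')
k=subcont(t,(367,197),26,blue,135); print('board top',quad(t,k,.012))
k=subcont(s,(247,203),32,blue,110); 
print(s['frame'][180:225:2,247,2],'row'); print('board scene',quad(s,k,.012))
k=subcont(t,(217,239),18,lambda f:-f[...,0],-75); print('char top',quad(t,k,.028))
k=subcont(t,(329,238),13,lambda f:f[...,2]*1.35-f[...,0],-15); print('dome top',quad(t,k,.04))
print(t['frame'][238,314:345],t['frame'][224:252,329])
E
```

```text
board top (array([ 561.2, -116.4]), array([99.9, 99.6]), array([-2.5, -2. , -1.7, -1.2]))
[ 86  86  89  90  89 145 158 156 156 156 157 157 156 157 157 157 154  90
  80  78  78  80  81] row
board scene (array([ 564.3, -113.1]), array([103.3, 100.5]), array([-2.1, -2.1, -2.1, -2. ]))
char top (array([439.6, 339.8]), array([65.9, 47. ]), array([ 1.2,  0.1, -0.3,  0.8]))
dome top (array([440.5,   2.4]), array([43.3, 43.9]), array([-3. , -5.7, -6.3, -6.3]))
[[163 129  81]
 [165 128  84]
 [163 131  84]
 [162 129  82]
 [162 129  83]
 [159 126  80]
 [156 127  85]
 [143 123  92]
 [134 127 113]
 [125 126 118]
 [103 104  98]
 [ 85  85  80]
 [ 80  79  75]
 [ 89  88  86]
 [ 92  92  89]
 [ 92  90  85]
 [ 93  88  85]
 [ 88  86  81]
 [ 86  85  77]
 [108 107  98]
 [126 124 113]
 [123 114  99]
 [115  97  73]
 [119  95  62]
 [133 105  66]
 [154 122  79]
 [160 129  84]
 [161 127  80]
 [163 131  85]
 [160 126  83]
 [160 126  82]] [[180 145  93]
 [177 139  92]
 [177 140  92]
 [177 141  92]
 [168 133  85]
 [152 121  80]
 [125 106  78]
 [119 114 101]
 [123 124 115]
 [110 110 104]
 [ 93  92  87]
 [ 85  81  78]
 [ 91  91  86]
 [ 91  90  85]
 [ 92  90  85]
 [ 90  89  82]
 [ 86  84  81]
 [ 86  85  79]
 [111 112 107]
 [134 133 125]
 [140 132 119]
 [141 121  93]
 [150 120  78]
 [156 125  79]
 [161 129  83]
 [166 131  85]
 [168 134  86]
 [164 132  84]]
```

```bash
python3 -m handwheel '[0,0,0,0,5.4,0,0.09, 0,0,0,0,5.4,0,0.09, 0,0,0,0,5.4,0,0.09, -0.029,0,-0.04,0,0,0,0.09, -0.029,0,-0.04,0,0,0,0.09, -0.029,0,-0.04,0,0,0,0.09, -0.029,0,-0.04,0,0,0,0.09, -0.029,0,-0.04,0,0,0,0.09, -0.029,0,-0.04,0,0,0,0.09, -0.029,0,-0.04,0,0,0,0.09, -0.029,0,-0.04,0,0,0,0.09, -0.028,0,-0.04,0,0,0,0.09]' 15
python3 -m handwheel '[0,0,-0.04,0,0,0,0.09, 0,0,-0.04,0,0,0,0.09, 0,0,-0.04,0,0,0,0.09, 0,0,-0.04,0,0,0,0.09, 0,0,-0.04,0,0,0,0.09, 0,0,-0.04,0,0,0,0.09, 0,0,-0.04,0,0,0,0.09, 0,0,-0.04,0,0,0,0.09, 0,0,-0.04,0,0,0,0.09, 0,0,-0.04,0,0,0,0.09, 0,0,-0.04,0,0,0,0.09, 0,0,-0.04,0,0,0,0.09]'
python3 -c "
from h import *;np.set_printoptions(precision=4,suppress=True);s=get_state();print(s['time'],s['ee_pos'],s['tcp_rot'],s['joints'])"
```

```text
time: 1.1
ee_pos: [0.4015, -0.3182, 0.2143]
tcp_rot: [[-1.0, -0.0, -0.0], [0.0, 0.0, -1.0], [0.0, -1.0, -0.0]]
ft_force: [0.1, -0.6, -0.7]
opening: 0.0901
time: 2.1
ee_pos: [0.4001, 0.1618, 0.2145]
tcp_rot: [[-1.0, 0.0, 0.0], [-0.0, -0.0, -1.0], [-0.0, -1.0, 0.0]]
ft_force: [2.1, -0.5, 0.0]
opening: 0.0901
2.1 [0.4001 0.1618 0.2145] [[-1.      0.0003  0.0003]
 [-0.0003 -0.     -1.    ]
 [-0.0003 -1.      0.    ]] [ 14.8911 -22.261  121.0171  -0.0057  81.2252 104.8729]
```

```bash
python3 -m handwheel '[-0.0082,0,-0.036,0,0,0,0.09, -0.0082,0,-0.036,0,0,0,0.09, -0.0082,0,-0.036,0,0,0,0.09, -0.0082,0,-0.036,0,0,0,0.09, -0.0082,0,-0.036,0,0,0,0.09, 0,0.04,0,0,0,0,0.09, 0,0.04,0,0,0,0,0.09, 0,0.04,0,0,0,0,0.09, 0,0.03,0,0,0,0,0.09, 0,0,0,0,0,0,0.09, 0,0,0,0,0,0,0.09]'
python3 - <<'E'
from h import *
np.set_printoptions(precision=4,suppress=True);s=get_state();print(s['time'],s['ee_pos'])
b=grab('scene','s1'); cv2.imwrite('pics/s1c.png',cv2.resize(b['frame'][80:220,340:500,::-1],None,fx=4,fy=4))
E
```

```text
time: 3.02
ee_pos: [0.4403, 0.3389, 0.0627]
tcp_rot: [[-1.0, -0.004, 0.0], [-0.0, -0.003, -1.0], [0.004, -1.0, 0.003]]
ft_force: [-0.3, 0.8, 0.1]
opening: 0.0904
3.0167 [0.4403 0.3389 0.0627]
```

View pics/s1c.png

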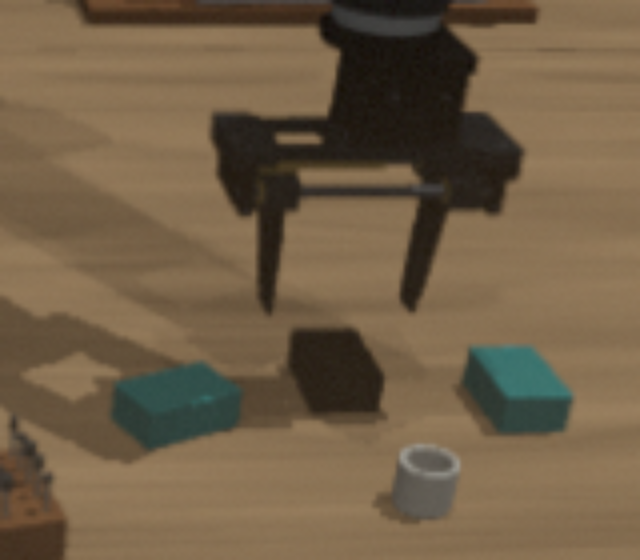

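The gripper hangs above the black block, with the fingers straddling it and clear of the teal blocks. Descending to close.

```bash
python3 -m handwheel '[0,0.02,0,0,0,0,0.09, 0,0.02,0,0,0,0,0.09, 0,0.011,0,0,0,0,0.09, 0,0.003,0,0,0,0,0.09, 0,0,0,0,0,0,0.07, 0,0,0,0,0,0,0.055, 0,0,0,0,0,0,0.048, 0,0,0,0,0,0,0.042, 0,0,0,0,0,0,0.035, 0,0,0,0,0,0,0.035, 0,0,0,0,0,0,0.035, 0,0,0,0,0,0,0.035]' 15
python3 -m handwheel '[0,0,0,0,0,0,0.035, 0,0,0,0,0,0,0.035]'
python3 -c "
from h import *;np.set_printoptions(precision=4,suppress=True);s=get_state();print(s['ee_pos'],s['opening'])"
```

```text
time: 4.07
ee_pos: [0.4421, 0.3402, 0.0111]
tcp_rot: [[-1.0, 0.001, -0.0], [0.0, 0.001, -1.0], [-0.001, -1.0, -0.001]]
ft_force: [-0.6, 0.4, 1.1]
opening: 0.0449
time: 4.23
ee_pos: [0.4421, 0.3402, 0.0111]
tcp_rot: [[-1.0, 0.001, 0.0], [-0.0, 0.001, -1.0], [-0.001, -1.0, -0.001]]
ft_force: [-0.2, 1.0, 2.3]
opening: 0.045
[0.4421 0.3402 0.0111] 0.04498958058041311
```

```bash
python3 -m handwheel '[0,-0.015,0,0,0,0,0.035, 0,-0.03,0,0,0,0,0.035, 0,-0.04,0,0,0,0,0.035, 0,-0.035,0,0,0,0,0.035, 0,-0.02,0,0,0,0,0.035, -0.003,0,0.012,0,0,0,0.035, -0.006,0,0.024,0,0,0,0.035, -0.008,0,0.03,0,0,0,0.035, -0.009,0,0.034,0,0,0,0.035, -0.009,0,0.034,0,0,0,0.035, -0.009,0,0.034,0,0,0,0.035, -0.009,0,0.034,0,0,0,0.035]' 15
python3 -m handwheel '[-0.009,0,0.034,0,0,0,0.035, -0.009,0,0.034,0,0,0,0.035, -0.009,0,0.034,0,0,0,0.035, -0.009,0,0.034,0,0,0,0.035, -0.009,0,0.034,0,0,0,0.035, -0.009,0,0.034,0,0,0,0.035, -0.008,0,0.028,0,0,0,0.035, -0.005,0,0.018,0,0,0,0.035, 0,0,0.008,0,0,0,0.035, 0,0,0,0,2,0,0.035, 0,0,0,0,0,0,0.035, 0,0,0,0,0,0,0.035]'
python3 -m handwheel '[0,0,0,0,0,0,0.035]'
python3 -c "
from h import *;np.set_printoptions(precision=4,suppress=True);s=get_state();print(s['ee_pos'],s['opening'],s['tcp_rot'][:,2])"
```

```text
time: 5.23
ee_pos: [0.4937, 0.1355, 0.1486]
tcp_rot: [[-1.0, -0.003, 0.0], [-0.0, -0.001, -1.0], [0.003, -1.0, 0.001]]
ft_force: [0.9, 0.5, -0.3]
opening: 0.0449
time: 6.23
ee_pos: [0.5608, -0.1197, 0.1493]
tcp_rot: [[-0.999, -0.002, -0.034], [0.034, 0.001, -0.999], [0.002, -1.0, -0.001]]
ft_force: [0.5, 0.2, -1.2]
opening: 0.0449
time: 6.32
ee_pos: [0.5612, -0.1194, 0.1499]
tcp_rot: [[-0.999, -0.001, -0.033], [0.033, 0.0, -0.999], [0.001, -1.0, -0.0]]
ft_force: [-0.7, -0.3, 0.1]
opening: 0.0449
[ 0.5612 -0.1194  0.1499] 0.044901351312071985 [-0.0333 -0.9994 -0.0004]
```

```bash
python3 -m handwheel '[-0.001,0.02,-0.0045,0,0,0,0.035, 0,0.035,0,0,0,0,0.035, 0,0.03,0,0,0,0,0.035, 0,0.02,0,0,0,0,0.035, 0,0.01,0,0,0,0,0.035, 0,0.005,0,0,0,0,0.035, 0,0.003,0,0,0,0,0.035, 0,0,0,0,0,0,0.035, 0,0,0,0,0,0,0.035]' 15
python3 -c "
from h import *;np.set_printoptions(precision=4,suppress=True);s=get_state();print(s['ee_pos'],s['opening'],s['ft_force'])"
```

```text
time: 7.07
ee_pos: [0.5643, -0.1159, 0.0293]
tcp_rot: [[-0.999, 0.003, -0.035], [0.035, -0.001, -0.999], [-0.003, -1.0, 0.001]]
ft_force: [0.2, -0.8, -0.4]
opening: 0.0449
[ 0.5643 -0.1159  0.0293] 0.044937179347643255 [ 0.2098 -0.8352 -0.4279]
```

```bash
for i in 1; do python3 -m handwheel '[0,0.0015,0,0,0,0,0.035, 0,0.0015,0,0,0,0,0.035, 0,0,0,0,0,0,0.035]'; python3 -m handwheel '[0,0.001,0,0,0,0,0.035, 0,0,0,0,0,0,0.035]'; python3 -m handwheel '[0,0.001,0,0,0,0,0.035, 0,0,0,0,0,0,0.035]'; done; python3 -c "
from h import *;np.set_printoptions(precision=4,suppress=True)
for i in range(3):
  get_image('top');s=get_state();print(s['ee_pos'],s['ft_force'])"
```

```text
time: 7.32
ee_pos: [0.5634, -0.1158, 0.0252]
tcp_rot: [[-0.999, 0.001, -0.035], [0.035, -0.0, -0.999], [-0.001, -1.0, 0.0]]
ft_force: [0.8, -0.6, -1.2]
opening: 0.0449
time: 7.48
ee_pos: [0.563, -0.1157, 0.0236]
tcp_rot: [[-0.999, -0.0, -0.035], [0.035, 0.0, -0.999], [0.0, -1.0, -0.0]]
ft_force: [-0.5, -0.2, -0.5]
opening: 0.045
time: 7.65
ee_pos: [0.5632, -0.1158, 0.023]
tcp_rot: [[-0.999, 0.0, -0.035], [0.035, -0.0, -0.999], [-0.0, -1.0, 0.0]]
ft_force: [-1.3, -0.1, 3.5]
opening: 0.045
[ 0.5632 -0.1158  0.0231] [-1.2523  0.1346  2.7905]
[ 0.5632 -0.1158  0.0231] [-0.9167 -0.552   2.4064]
[ 0.5632 -0.1158  0.0231] [-1.4422 -1.0673  3.4287]
```

```bash
python3 -m handwheel '[0,0,0,0,0,0,0.05, 0,0,0,0,0,0,0.06, 0,0,0,0,0,0,0.075, 0,0,0,0,0,0,0.075, 0,-0.02,0,0,0,0,0.08, 0,-0.04,0,0,0,0,0.08, 0,-0.04,0,0,0,0,0.08, 0,-0.02,0,0,-2,0,0.08, -0.002,0,-0.04,0,0,0,0.08, -0.002,0,-0.04,0,0,0,0.08, -0.002,0,-0.04,0,0,0,0.08, -0.002,0,-0.04,0,0,0,0.08]'
python3 -m handwheel '[-0.002,0,-0.04,0,0,0,0.08, -0.002,0,-0.04,0,0,0,0.08, -0.002,0,-0.04,0,0,0,0.08, -0.002,0,-0.04,0,0,0,0.08, -0.002,0,-0.04,0,0,0,0.08, -0.002,0,-0.04,0,0,0,0.08, 0,0,-0.04,0,0,0,0.08, 0,0,-0.036,0,0,0,0.08, 0,0,0,0,0,0,0.08, 0,0,0,0,0,0,0.08, 0,0,0,0,0,0,0.08]'
python3 - <<'E'
from sub import *
s=get_state();print(s['ee_pos'],s['tcp_rot'][:,2])
t=grab('top','t2'); sc=grab('scene','s2')
k=subcont(t,(367,197),26,blue,135); print('board',quad(t,k,.012))
k=subcont(t,(367,197),18,lambda f:-f[...,0],-100); print('char',quad(t,k,.040))
a=cv2.resize(t['frame'][165:230,330:405,::-1],None,fx=5,fy=5,interpolation=cv2.INTER_CUBIC)
b=cv2.resize(sc['frame'][165:230,210:285,::-1],None,fx=5,fy=5,interpolation=cv2.INTER_CUBIC)
cv2.imwrite('pics/c2.png',np.hstack([a,b]))
E
```

```text
time: 8.8
ee_pos: [0.5709, 0.0457, 0.143]
tcp_rot: [[-1.0, 0.001, -0.001], [0.001, 0.0, -1.0], [-0.001, -1.0, -0.0]]
ft_force: [1.3, 0.3, 0.3]
opening: 0.0796
time: 9.72
ee_pos: [0.5827, 0.3598, 0.1421]
tcp_rot: [[-1.0, -0.001, 0.0], [-0.0, -0.001, -1.0], [0.001, -1.0, 0.001]]
ft_force: [0.1, -0.6, 0.1]
opening: 0.0803
[0.5827 0.3598 0.1421] [ 0.0004 -1.      0.001 ]
board (array([ 561.3, -116.4]), array([101.8, 101.2]), array([-2.7, -2.2, -1.9, -1.3]))
char (array([ 560. , -115.9]), array([66.1, 44.8]), array([-2.6, -3. , -1.9, -1.6]))
```

View pics/c2.png

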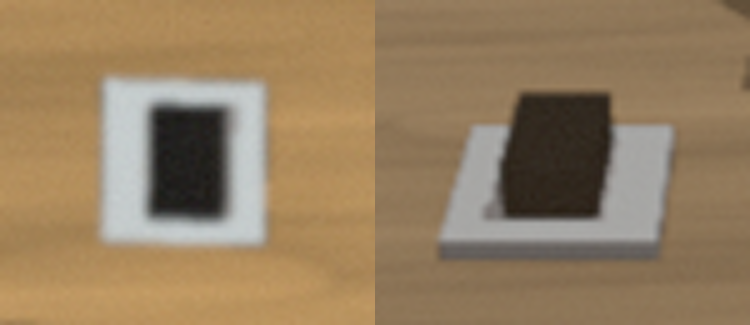

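Charcoal lies in the middle of the board in both views: about 1 mm off in x, under 1 mm in y, and yaw matches within 1°. Now the small crucible.

```bash
python3 -m handwheel '[-0.001,0.03,-0.002,0,0,0,0.075, 0,0.04,0,0,0,0,0.075, 0,0.035,0,0,0,0,0.075, 0,0.02,0,0,0,0,0.075, 0,0.009,0,0,0,0,0.075, 0,0,0,0,0,0,0.075, 0,0,0,0,0,0,0.06, 0,0,0,0,0,0,0.05, 0,0,0,0,0,0,0.042, 0,0,0,0,0,0,0.036, 0,0,0,0,0,0,0.03, 0,0,0,0,0,0,0.03]' 10
python3 -m handwheel '[0,0,0,0,0,0,0.03, 0,0,0,0,0,0,0.03, 0,0,0,0,0,0,0.03]'
python3 -c "
from h import *;np.set_printoptions(precision=4,suppress=True);s=get_state();print(s['ee_pos'],s['opening'])"
```

```text
time: 10.82
ee_pos: [0.5844, 0.3626, 0.0096]
tcp_rot: [[-1.0, 0.001, 0.0], [-0.0, 0.001, -1.0], [-0.001, -1.0, -0.001]]
ft_force: [-0.3, -0.3, 0.5]
opening: 0.0403
time: 11.07
ee_pos: [0.5843, 0.3625, 0.0093]
tcp_rot: [[-1.0, 0.001, 0.0], [-0.0, 0.0, -1.0], [-0.001, -1.0, -0.0]]
ft_force: [-0.7, -1.3, 3.3]
opening: 0.036
[0.5843 0.3625 0.0093] 0.036001443999131896
```

```bash
python3 -m handwheel '[0,-0.015,0,0,0,0,0.03, 0,-0.03,0,0,0,0,0.03, 0,-0.04,0,0,0,0,0.03, 0,-0.035,0,0,0,0,0.03, 0,-0.02,0,0,0,0,0.03, 0,-0.01,0.012,0,0,0,0.03, 0.002,0,0.024,0,0,0,0.03, 0.002,0,0.03,0,0,0,0.03, 0.002,0,0.034,0,0,0,0.03, 0.002,0,0.034,0,0,0,0.03, 0.002,0,0.034,0,0,0,0.03, 0.002,0,0.034,0,0,0,0.03]' 10
python3 -m handwheel '[0.002,0,0.034,0,0,0,0.03, 0.002,0,0.034,0,0,0,0.03, 0.002,0,0.034,0,0,0,0.03, 0.002,0,0.034,0,0,0,0.03, 0.002,0,0.034,0,0,0,0.03, 0,0,0.034,0,0,0,0.03, 0,0,0.034,0,0,0,0.03, 0,0,0.024,0,0,0,0.03, 0,0,0.01,0,0,0,0.03, 0,0,0.004,0,0,0,0.03, 0,0,0,0,0,0,0.03, 0,0,0,0,0,0,0.03]'
python3 -m handwheel '[0,0.03,0,0,0,0,0.03, 0,0.03,0,0,0,0,0.03, 0,0.022,0,0,0,0,0.03, 0,0.01,0,0,0,0,0.03, 0,0.005,0,0,0,0,0.03, 0,0,0,0,0,0,0.03, 0,0,0,0,0,0,0.03, 0,0,0,0,0,0,0.03]'
python3 -c "
from h import *;np.set_printoptions(precision=4,suppress=True);s=get_state();print(s['ee_pos'],s['opening'])"
```

```text
time: 12.07
ee_pos: [0.5705, 0.158, 0.1574]
tcp_rot: [[-1.0, -0.002, 0.0], [-0.0, -0.001, -1.0], [0.002, -1.0, 0.001]]
ft_force: [-0.2, 0.9, -0.7]
opening: 0.036
time: 13.07
ee_pos: [0.5616, -0.1149, 0.1581]
tcp_rot: [[-1.0, -0.001, 0.0], [-0.0, 0.001, -1.0], [0.001, -1.0, -0.001]]
ft_force: [0.1, 0.2, -0.4]
opening: 0.0364
time: 13.73
ee_pos: [0.5635, -0.1158, 0.0637]
tcp_rot: [[-1.0, 0.003, 0.0], [-0.0, -0.001, -1.0], [-0.003, -1.0, 0.001]]
ft_force: [-0.3, -0.4, 0.1]
opening: 0.0363
[ 0.5635 -0.1158  0.0637] 0.03634286327207979
```

```bash
python3 -m handwheel '[0.0005,0.005,0,0,0,0,0.03, 0,0.004,0,0,0,0,0.03, 0,0.0025,0,0,0,0,0.03, 0,0,0,0,0,0,0.03, 0,0,0,0,0,0,0.03]'; python3 -m handwheel '[0,0.001,0,0,0,0,0.03, 0,0,0,0,0,0,0.03]'; python3 -m handwheel '[0,0.001,0,0,0,0,0.03, 0,0,0,0,0,0,0.03]'
```

```text
time: 14.15
ee_pos: [0.5613, -0.1157, 0.0498]
tcp_rot: [[-1.0, -0.001, -0.0], [0.0, 0.0, -1.0], [0.001, -1.0, -0.0]]
ft_force: [-0.6, 0.3, -0.3]
opening: 0.0363
time: 14.32
ee_pos: [0.5617, -0.1158, 0.0493]
tcp_rot: [[-1.0, 0.0, 0.0], [-0.0, -0.0, -1.0], [-0.0, -1.0, 0.0]]
ft_force: [-0.7, 0.0, -0.4]
opening: 0.0362
time: 14.48
ee_pos: [0.5618, -0.1158, 0.0493]
tcp_rot: [[-1.0, -0.0, 0.0], [-0.0, -0.0, -1.0], [0.0, -1.0, 0.0]]
ft_force: [-2.1, 0.7, 5.2]
opening: 0.0364
```

```bash
python3 -m handwheel '[0,0,0,0,0,0,0.042, 0,0,0,0,0,0,0.05, 0,0,0,0,0,0,0.065, 0,0,0,0,0,0,0.075, 0,-0.02,0,0,0,0,0.08, 0,-0.04,0,0,0,0,0.085, 0,-0.035,0,0,0,0,0.085, 0,-0.015,0.02,0,0,0,0.085, -0.003,0,0.04,0,0,0,0.085, -0.003,0,0.04,0,0,0,0.085, -0.003,0,0.04,0,0,0,0.085, 0,0,0.04,0,0,0,0.085]'
python3 -m handwheel '[0,0,0.04,0,0,0,0.085, 0,0,0.024,0,0,0,0.085, 0,0,0,0,0,0,0.085, 0,0,0,0,0,0,0.085, 0,0,0,0,0,0,0.085]'
python3 - <<'E'
from sub import *
s=get_state();print(s['ee_pos'],s['tcp_rot'][:,2])
t=grab('top','t3'); sc=grab('scene','s3')
k=subcont(t,(367,197),26,blue,135); print('board',quad(t,k,.012))
k=subcont(t,(367,197),10,blue,80); e=cv2.fitEllipse(ray(t,k,.072)[:,:2].astype(np.float32)*1000); print('cruc',e)
a=cv2.resize(t['frame'][165:230,330:405,::-1],None,fx=5,fy=5,interpolation=cv2.INTER_CUBIC)
b=cv2.resize(sc['frame'][155:220,210:285,::-1],None,fx=5,fy=5,interpolation=cv2.INTER_CUBIC)
cv2.imwrite('pics/c3.png',np.hstack([a,b]))
E
```

```text
time: 15.48
ee_pos: [0.5708, -0.2973, 0.1583]
tcp_rot: [[-1.0, 0.001, 0.001], [-0.001, -0.0, -1.0], [-0.001, -1.0, 0.0]]
ft_force: [-0.6, 0.5, -0.9]
opening: 0.085
time: 15.9
ee_pos: [0.5704, -0.3591, 0.1576]
tcp_rot: [[-1.0, -0.001, 0.0], [-0.0, 0.001, -1.0], [0.001, -1.0, -0.001]]
ft_force: [-0.2, 1.1, -0.1]
opening: 0.0851
[ 0.5704 -0.3591  0.1576] [ 0.0001 -1.     -0.001 ]
board (array([ 561.2, -116.4]), array([101.6, 101.1]), array([-2.8, -2.2, -1.8, -1.2]))
cruc ((559.2691650390625, -123.29493713378906), (50.394840240478516, 59.51480484008789), 95.26557159423828)
```

View pics/c3.png

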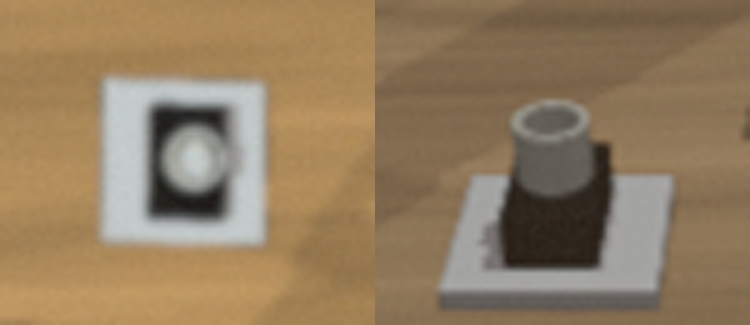

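Small crucible stands upright on the middle of the charcoal; its apparent offset in the top view is the expected height parallax (about 4 mm). Now the large crucible.

```bash
python3 -m handwheel '[-0.0005,0.03,0.001,0,0,0,0.085, 0,0.04,0,0,0,0,0.085, 0,0.04,0,0,0,0,0.085, 0,0.022,0,0,0,0,0.085, 0,0.01,0,0,0,0,0.085, 0,0.004,0,0,0,0,0.085, 0,0,0,0,0,0,0.075, 0,0,0,0,0,0,0.065, 0,0,0,0,0,0,0.056, 0,0,0,0,0,0,0.05, 0,0,0,0,0,0,0.044, 0,0,0,0,0,0,0.044]' 12
python3 -m handwheel '[0,0,0,0,0,0,0.044, 0,0,0,0,0,0,0.044, 0,0,0,0,0,0,0.044]'
python3 -c "
from h import *
import numpy as np
s=get_state();print(s['ee_pos'],s['opening'])
a=np.radians(-2);x=np.array([np.cos(a),np.sin(a)]);y=np.array([-x[1],x[0]]);c=np.array([.562,-.1158])
print('L',c+.1*y,'J',c-.097*y,'D',c-.095*x)"
```

```text
time: 17.0
ee_pos: [0.5715, -0.3609, 0.0133]
tcp_rot: [[-1.0, 0.001, -0.0], [0.0, -0.0, -1.0], [-0.001, -1.0, 0.0]]
ft_force: [-0.5, 1.6, 1.3]
opening: 0.0505
time: 17.25
ee_pos: [0.5715, -0.3608, 0.0132]
tcp_rot: [[-1.0, 0.001, -0.0], [0.0, -0.0, -1.0], [-0.001, -1.0, 0.0]]
ft_force: [-0.2, 2.1, 6.4]
opening: 0.049
[ 0.57149054 -0.36083594  0.01322874] 0.04901030891504312
L [ 0.56548995 -0.01586092] J [ 0.55861475 -0.21274091] D [ 0.46705787 -0.11248455]
```

```bash
python3 -m handwheel '[0,-0.015,0,0,0,0,0.044, 0,-0.03,0,0,0,0,0.044, 0,-0.04,0,0,0,0,0.044, 0,-0.035,0,0,0,0,0.044, 0,-0.02,0,0,0,0,0.044, 0,-0.006,-0.012,0,0,0,0.044, 0.001,0,-0.024,0,0,0,0.044, 0.001,0,-0.03,0,0,0,0.044, 0.001,0,-0.034,0,0,0,0.044, 0.001,0,-0.034,0,0,0,0.044, 0.001,0,-0.034,0,0,0,0.044, 0.001,0,-0.034,0,0,0,0.044]' 12
python3 -m handwheel '[0,0,-0.034,0,0,0,0.044, 0,0,-0.034,0,0,0,0.044, 0,0,-0.034,0,0,0,0.044, 0,0,-0.022,0,0,0,0.044, 0,0,-0.013,0,0,0,0.044, 0,0,-0.006,0,0,0,0.044, 0,0,0,0,0,0,0.044, 0,0,0,0,0,0,0.044, 0,0,0,0,0,0,0.044]'
python3 -c "
from h import *
s=get_state();print(s['ee_pos'],s['opening'])"
```

```text
time: 18.25
ee_pos: [0.5634, -0.1562, 0.1563]
tcp_rot: [[-1.0, -0.003, -0.0], [0.0, 0.001, -1.0], [0.003, -1.0, -0.001]]
ft_force: [0.2, -0.1, -1.3]
opening: 0.0496
time: 19.0
ee_pos: [0.565, -0.0168, 0.1579]
tcp_rot: [[-1.0, -0.0, -0.001], [0.001, -0.0, -1.0], [0.0, -1.0, 0.0]]
ft_force: [-0.5, 0.5, -0.7]
opening: 0.0491
[ 0.56495256 -0.01677496  0.15787703] 0.04909681542975603
```

Target is (0.565, -0.016). Lowering to just above contact at TCP z ≈ 0.0132.

```bash
python3 -m handwheel '[-0.0005,0.02,-0.001,0,0,0,0.044, 0,0.04,0,0,0,0,0.044, 0,0.04,0,0,0,0,0.044, 0,0.022,0,0,0,0,0.044, 0,0.012,0,0,0,0,0.044, 0,0.006,0,0,0,0,0.044, 0,0.002,0,0,0,0,0.044, 0,0,0,0,0,0,0.044, 0,0,0,0,0,0,0.044, 0,0,0,0,0,0,0.044]'; python3 -m handwheel '[0,0.001,0,0,0,0,0.044, 0,0,0,0,0,0,0.044, 0,0,0,0,0,0,0.044]'
```

```text
time: 19.83
ee_pos: [0.5672, -0.015, 0.0183]
tcp_rot: [[-1.0, 0.004, -0.0], [0.0, -0.0, -1.0], [-0.004, -1.0, 0.0]]
ft_force: [-0.1, 1.0, -1.1]
opening: 0.049
time: 20.08
ee_pos: [0.5658, -0.0147, 0.0157]
tcp_rot: [[-1.0, 0.001, 0.0], [-0.0, -0.0, -1.0], [-0.001, -1.0, 0.0]]
ft_force: [0.8, -0.3, -1.0]
opening: 0.0492
```

```bash
python3 -m handwheel '[0,0.001,0.001,0,0,0,0.044, 0,0.0005,0,0,0,0,0.044, 0,0,0,0,0,0,0.044, 0,0,0,0,0,0,0.044]'; python3 -m handwheel '[0,0.0007,0,0,0,0,0.044, 0,0,0,0,0,0,0.044]';python3 -m handwheel '[0,0.0007,0,0,0,0,0.044, 0,0,0,0,0,0,0.044]'
```

```text
time: 20.42
ee_pos: [0.5654, -0.0157, 0.0135]
tcp_rot: [[-1.0, -0.0, 0.0], [-0.0, 0.0, -1.0], [0.0, -1.0, -0.0]]
ft_force: [0.1, 0.4, -0.5]
opening: 0.0485
time: 20.58
ee_pos: [0.5656, -0.0157, 0.0132]
tcp_rot: [[-1.0, -0.0, 0.0], [-0.0, -0.0, -1.0], [0.0, -1.0, 0.0]]
ft_force: [-0.3, -0.8, 0.8]
opening: 0.0488
time: 20.75
ee_pos: [0.5656, -0.0157, 0.0132]
tcp_rot: [[-1.0, -0.0, 0.0], [-0.0, -0.0, -1.0], [0.0, -1.0, 0.0]]
ft_force: [-3.2, -0.0, 5.9]
opening: 0.0488
```

```bash
python3 -m handwheel '[0,0,0,0,0,0,0.053, 0,0,0,0,0,0,0.058, 0,0,0,0,0,0,0.063, 0,0,0,0,0,0,0.065, 0,-0.02,0,0,0,0,0.065, 0,-0.04,0,0,0,0,0.065, 0,-0.04,0,0,0,0,0.075, 0,-0.04,0.01,0,0,0,0.085, 0.014,-0.01,0.032,0,0,0,0.085, 0.014,0,0.035,0,0,0,0.085, 0.014,0,0.035,0,0,0,0.085, 0.014,0,0.035,0,0,0,0.085]'
python3 -m handwheel '[0.014,0,0.035,0,0,0,0.085, 0.014,0,0.035,0,0,0,0.085, 0.014,0,0.035,0,0,0,0.085, 0.014,0,0.035,0,0,0,0.085, 0.014,0,0.025,0,0,0,0.085, 0.014,0,0.014,0,0,0,0.085, 0,0,0,0,0,0,0.085, 0,0,0,0,0,0,0.085, 0,0,0,0,0,0,0.085]'
python3 - <<'E'
from sub import *
s=get_state();print(s['ee_pos'],s['tcp_rot'][:,2])
t=grab('top','t4'); sc=grab('scene','s4')
import m1
c,k,f=blob(t,(331,197),12,m1.gs); print('large',c,ray(t,c,.022)[0])
c,k,f=blob(t,(443,241),12,m1.lid); print('lid',c,f.sum(),ray(t,c,.05)[0])
c,k,f=blob(sc,(165,163),9,m1.lid); print('lid scene',c,f.sum(),ray(sc,c,.05)[0])
a=cv2.resize(t['frame'][165:230,280:405,::-1],None,fx=5,fy=5,interpolation=cv2.INTER_CUBIC)
b=cv2.resize(sc['frame'][130:230,150:400,::-1],None,fx=2.5,fy=2.5,interpolation=cv2.INTER_CUBIC)
cv2.imwrite('pics/c4.png',np.vstack([a,b[:,:625]]))
E
```

```text
time: 21.75
ee_pos: [0.509, -0.1639, 0.1629]
tcp_rot: [[-1.0, 0.001, 0.001], [-0.001, -0.001, -1.0], [-0.001, -1.0, 0.001]]
ft_force: [0.4, -0.3, -0.1]
opening: 0.0848
time: 22.5
ee_pos: [0.4258, -0.3412, 0.1621]
tcp_rot: [[-1.0, 0.0, 0.0], [-0.0, 0.001, -1.0], [-0.0, -1.0, -0.001]]
ft_force: [0.1, -0.1, -0.8]
opening: 0.0851
[ 0.4258 -0.3412  0.1621] [ 0.0001 -1.     -0.0005]
large [334.3045 195.642 ] [ 0.5662 -0.0178  0.022 ]Traceback (most recent call last):
  File "<stdin>", line 6, in <module>
  File "meas.py", line 8, in blob
    k=1+np.argmax(s[1:,4]); cs,_=cv2.findContours((l==k).astype(np.uint8),cv2.RETR_EXTERNAL,cv2.CHAIN_APPROX_NONE)
        ~~~~~~~~~^^^^^^^^^
    return _wrapfunc(a, 'argmax', axis=axis, out=out, **kwds)
    return bound(*args, **kwds)
ValueError: attempt to get argmax of an empty sequence
```

```bash
python3 - <<'E'
from sub import *
import m1
t=load('top0'); t4=load('t4'); sc=load('scene0'); s4=load('s4')
c,k,f=blob(sc,(165,163),9,m1.gs); print('lid scene',c,f.sum(),ray(sc,c,.048)[0])
a=cv2.resize(t4['frame'][165:230,280:405,::-1],None,fx=5,fy=5,interpolation=cv2.INTER_CUBIC)
b=cv2.resize(s4['frame'][130:230,110:360,::-1],None,fx=2.5,fy=2.5,interpolation=cv2.INTER_CUBIC)
cv2.imwrite('pics/c4.png',np.vstack([a,b[:,:625]]))
E
```

```text
lid scene [163.2148 162.9396] 149 [ 0.4321 -0.3361  0.048 ]
```

View pics/c4.png

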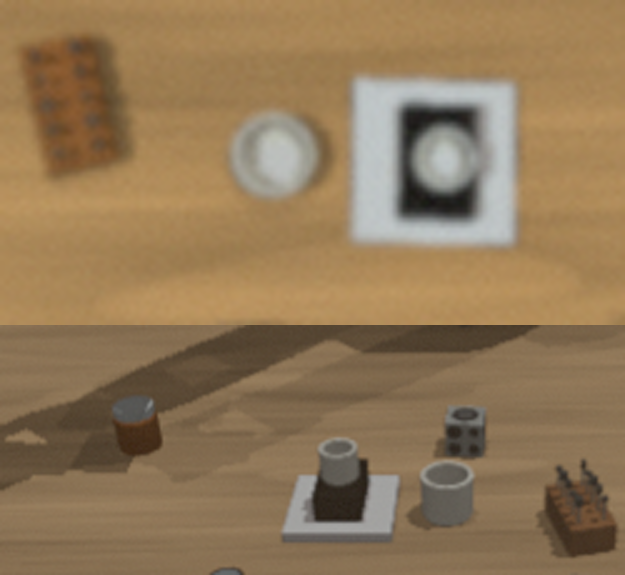

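Large crucible stands upright between board and stand, about 24 mm clear. Now the jar: descend and grip the body.

```bash
python3 -m handwheel '[-0.001,0.03,0,0,0,0,0.085, 0,0.04,0,0,0,0,0.085, 0,0.04,0,0,0,0,0.085, 0,0.025,0,0,0,0,0.085, 0,0.012,0,0,0,0,0.085, 0,0.006,0,0,0,0,0.085, 0,0,0,0,0,0,0.072, 0,0,0,0,0,0,0.06, 0,0,0,0,0,0,0.05, 0,0,0,0,0,0,0.044, 0,0,0,0,0,0,0.038, 0,0,0,0,0,0,0.038]' 15
python3 -m handwheel '[0,0,0,0,0,0,0.038, 0,0,0,0,0,0,0.038, 0,0,0,0,0,0,0.038]'
python3 -c "
from h import *
s=get_state();print(s['ee_pos'],s['opening'])"
```

```text
time: 23.6
ee_pos: [0.4271, -0.3422, 0.0103]
tcp_rot: [[-1.0, 0.001, -0.0], [0.0, -0.001, -1.0], [-0.001, -1.0, 0.001]]
ft_force: [-0.4, 0.1, 0.6]
opening: 0.0507
time: 23.85
ee_pos: [0.4268, -0.3419, 0.0099]
tcp_rot: [[-1.0, 0.0, 0.0], [-0.0, -0.0, -1.0], [-0.0, -1.0, 0.0]]
ft_force: [-0.5, 0.6, 4.3]
opening: 0.0439
[ 0.42679025 -0.34194033  0.00988239] 0.04392108004377258
```

```bash
python3 -m handwheel '[0,-0.015,0,0,0,0,0.038, 0,-0.03,0,0,0,0,0.038, 0,-0.04,0,0,0,0,0.038, 0,-0.025,0,0,0,0,0.038, 0,-0.01,0,0,0,0,0.038, -0.012,0,-0.012,0,0,0,0.038, -0.024,0,-0.024,0,0,0,0.038, -0.026,0,-0.026,0,0,0,0.038, -0.026,0,-0.026,0,0,0,0.038, -0.024,0,-0.022,0,0,0,0.038, -0.014,0,-0.013,0,0,0,0.038, -0.006,0,-0.006,0,0,0,0.038]' 15
python3 -m handwheel '[0,0,0,0,0,0,0.038, 0,0,0,0,0,0,0.038, 0,0,0,0,0,0,0.038, 0,0.02,0,0,0,0,0.038, 0,0.035,0,0,0,0,0.038, 0,0.03,0,0,0,0,0.038, 0,0.018,0,0,0,0,0.038, 0,0.009,0,0,0,0,0.038, 0,0.004,0,0,0,0,0.038, 0,0,0,0,0,0,0.038, 0,0,0,0,0,0,0.038, 0,0,0,0,0,0,0.038]'
python3 -c "
from h import *
s=get_state();print(s['ee_pos'],s['opening'])"
```

```text
time: 24.85
ee_pos: [0.5593, -0.2103, 0.1273]
tcp_rot: [[-1.0, -0.002, 0.003], [-0.003, 0.001, -1.0], [0.002, -1.0, -0.001]]
ft_force: [0.8, -0.4, -1.6]
opening: 0.0437
time: 25.85
ee_pos: [0.5598, -0.2136, 0.0153]
tcp_rot: [[-1.0, 0.003, -0.0], [0.0, -0.002, -1.0], [-0.003, -1.0, 0.002]]
ft_force: [0.7, -0.5, -0.3]
opening: 0.0435
[ 0.55984554 -0.2135968   0.01531623] 0.04347303234009494
```

```bash
python3 -m handwheel '[0.0005,0.001,-0.0005,0,0,0,0.038, 0,0.001,0,0,0,0,0.038, 0,0,0,0,0,0,0.038, 0,0,0,0,0,0,0.038]'; python3 -m handwheel '[0,0.0008,0,0,0,0,0.038, 0,0,0,0,0,0,0.038]';python3 -m handwheel '[0,0.0008,0,0,0,0,0.038, 0,0,0,0,0,0,0.038]'
```

```text
time: 26.18
ee_pos: [0.5581, -0.2122, 0.0115]
tcp_rot: [[-1.0, 0.0, 0.0], [-0.0, -0.0, -1.0], [-0.0, -1.0, 0.0]]
ft_force: [0.4, 0.1, -0.6]
opening: 0.0436
time: 26.35
ee_pos: [0.558, -0.2121, 0.0103]
tcp_rot: [[-1.0, -0.0, 0.0], [-0.0, 0.0, -1.0], [0.0, -1.0, -0.0]]
ft_force: [-0.2, 0.2, -0.3]
opening: 0.044
time: 26.52
ee_pos: [0.5581, -0.2122, 0.0099]
tcp_rot: [[-1.0, -0.0, 0.0], [-0.0, 0.0, -1.0], [0.0, -1.0, -0.0]]
ft_force: [0.0, 0.2, 1.1]
opening: 0.0438
```

```bash
python3 -m handwheel '[0,0,0,0,0,0,0.047, 0,0,0,0,0,0,0.05, 0,0,0,0,0,0,0.053, 0,0,0,0,0,0,0.053, 0,-0.015,0,0,0,0,0.053, 0,-0.035,0,0,0,0,0.053, 0,-0.04,0,0,0,0,0.06, 0,-0.04,0,0,0,0,0.08, 0.012,-0.01,-0.02,0,0,0,0.08, 0.018,0,-0.033,0,0,0,0.08, 0.018,0,-0.033,0,0,0,0.08, 0.018,0,-0.033,0,0,0,0.08]'
python3 -m handwheel '[0.018,0,-0.033,0,0,0,0.08, 0.018,0,-0.033,0,0,0,0.08, 0.012,0,-0.02,0,0,0,0.08, 0.006,0,-0.011,0,3,0,0.08, 0,0,0,0,3,0,0.08, 0,0,0,0,0,0,0.08, 0,0,0,0,0,0,0.08, 0,0,0,0,0,0,0.08]'
python3 - <<'E'
from sub import *
import m1
s=get_state();print(s['ee_pos'],s['tcp_rot'][:,2])
t=grab('top','t5'); sc=grab('scene','s5')
c,k,f=blob(t,(400,197),12,m1.lid); print('lid',c,f.sum(),ray(t,c,.05)[0])
b=cv2.resize(sc['frame'][90:240,110:370,::-1],None,fx=3,fy=3,interpolation=cv2.INTER_CUBIC)
cv2.imwrite('pics/c5.png',b)
E
```

```text
time: 27.52
ee_pos: [0.4914, -0.0924, 0.1502]
tcp_rot: [[-1.0, 0.001, -0.001], [0.001, -0.0, -1.0], [-0.001, -1.0, 0.0]]
ft_force: [0.7, 0.1, 0.7]
opening: 0.0797
time: 28.18
ee_pos: [0.4382, 0.0035, 0.1497]
tcp_rot: [[-0.995, 0.0, -0.104], [0.104, -0.0, -0.995], [-0.0, -1.0, 0.0]]
ft_force: [0.8, 0.4, -0.2]
opening: 0.0799
[0.4382 0.0035 0.1497] [-0.1038 -0.9946  0.0001]
lid [399.7857 197.6845] 168 [ 0.5559 -0.2123  0.05  ]
```

View pics/c5.png

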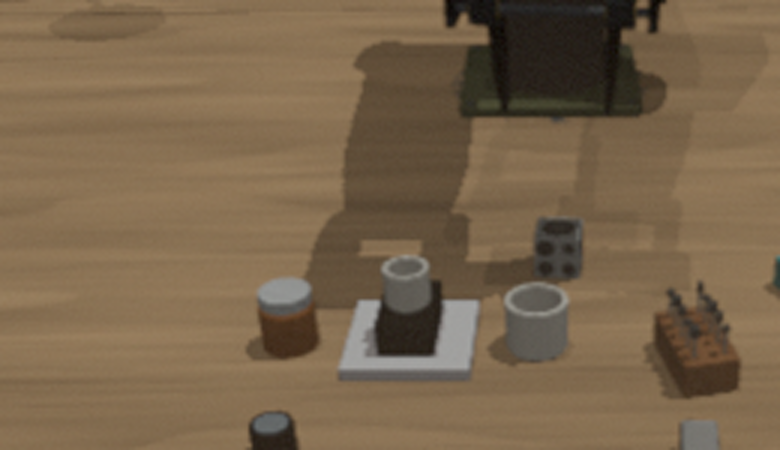

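Jar is upright on the right side, about 2 mm from target. Now the doming block.

```bash
python3 -m handwheel '[0,0.03,0,0,0,0,0.08, 0,0.04,0,0,0,0,0.08, 0,0.035,0,0,0,0,0.08, 0,0.022,0,0,0,0,0.08, 0,0.01,0,0,0,0,0.08, 0,0.005,0,0,0,0,0.08, 0,0,0,0,0,0,0.068, 0,0,0,0,0,0,0.056, 0,0,0,0,0,0,0.048, 0,0,0,0,0,0,0.042, 0,0,0,0,0,0,0.038, 0,0,0,0,0,0,0.034]' 30
python3 -m handwheel '[0,0,0,0,0,0,0.034, 0,0,0,0,0,0,0.034, 0,0,0,0,0,0,0.034, 0,0,0,0,0,0,0.034]'
python3 -c "
from h import *
s=get_state();print(s['ee_pos'],s['opening'],s['tcp_rot'][:,2])"
```

```text
time: 29.28
ee_pos: [0.4387, 0.0037, 0.0085]
tcp_rot: [[-0.995, 0.002, -0.104], [0.104, -0.0, -0.995], [-0.002, -1.0, 0.0]]
ft_force: [-0.5, -1.2, 0.6]
opening: 0.0453
time: 29.62
ee_pos: [0.4384, 0.0037, 0.0082]
tcp_rot: [[-0.995, 0.001, -0.104], [0.104, -0.0, -0.995], [-0.001, -1.0, 0.0]]
ft_force: [-2.0, -0.3, 5.0]
opening: 0.0399
[0.43841768 0.00371982 0.00822976] 0.03991058273415858 [-1.04405602e-01 -9.94534796e-01  1.00323925e-04]
```

```bash
python3 -m handwheel '[0,-0.012,0,0,0,0,0.034, 0,-0.025,0,0,0,0,0.034, 0,-0.03,0,0,0,0,0.034, 0,-0.02,0,0,-2,0,0.034, 0,-0.01,0,0,-2,0,0.034, -0.004,0,0.01,0,0,0,0.034, -0.006,0,0.021,0,0,0,0.034, -0.007,0,0.028,0,0,0,0.034, -0.007,0,0.027,0,0,0,0.034, -0.005,0,0.018,0,0,0,0.034, -0.0037,0,0.011,0,0,0,0.034, 0,0,0,0,0,0,0.034]' 30
python3 -m handwheel '[0,0,0,0,0,0,0.034, 0,0,0,0,0,0,0.034, 0,0.015,0,0,0,0,0.034, 0,0.03,0,0,0,0,0.034, 0,0.024,0,0,0,0,0.034, 0,0.013,0,0,0,0,0.034, 0,0.007,0,0,0,0,0.034, 0,0.003,0,0,0,0,0.034, 0,0,0,0,0,0,0.034, 0,0,0,0,0,0,0.034, 0,0,0,0,0,0,0.034]'
python3 -c "
from h import *
s=get_state();print(s['ee_pos'],s['opening'],s['tcp_rot'][:,2])"
```

```text
time: 30.62
ee_pos: [0.4661, -0.1141, 0.103]
tcp_rot: [[-0.999, -0.002, -0.038], [0.038, 0.0, -0.999], [0.002, -1.0, -0.0]]
ft_force: [-0.5, 1.4, -2.9]
opening: 0.0397
time: 31.53
ee_pos: [0.4679, -0.1125, 0.0141]
tcp_rot: [[-0.999, 0.003, -0.035], [0.035, -0.001, -0.999], [-0.003, -1.0, 0.001]]
ft_force: [-1.1, -0.4, -2.5]
opening: 0.0401
[ 0.46792538 -0.11252816  0.01410699] 0.040060768554368714 [-3.45410475e-02 -9.99402939e-01  8.25308724e-04]
```

```bash
python3 -m handwheel '[0,0.0015,0,0,0,0,0.034, 0,0.0015,0,0,0,0,0.034, 0,0,0,0,0,0,0.034, 0,0,0,0,0,0,0.034]'; python3 -m handwheel '[0,0.0008,0,0,0,0,0.034, 0,0,0,0,0,0,0.034]';python3 -m handwheel '[0,0.0008,0,0,0,0,0.034, 0,0,0,0,0,0,0.034]'
```

```text
time: 31.87
ee_pos: [0.4667, -0.1123, 0.0098]
tcp_rot: [[-0.999, 0.0, -0.035], [0.035, -0.0, -0.999], [-0.0, -1.0, 0.0]]
ft_force: [0.1, 0.7, -2.9]
opening: 0.04
time: 32.03
ee_pos: [0.4666, -0.1123, 0.0088]
tcp_rot: [[-0.999, -0.0, -0.035], [0.035, 0.0, -0.999], [0.0, -1.0, -0.0]]
ft_force: [-0.5, -0.3, -3.1]
opening: 0.0396
time: 32.2
ee_pos: [0.4668, -0.1124, 0.0083]
tcp_rot: [[-0.999, 0.0, -0.035], [0.035, -0.0, -0.999], [-0.0, -1.0, 0.0]]
ft_force: [-0.5, -0.2, -0.2]
opening: 0.0396
```

```bash
python3 -m handwheel '[0,0.0004,0,0,0,0,0.034, 0,0,0,0,0,0,0.034, 0,0,0,0,0,0,0.043, 0,0,0,0,0,0,0.05, 0,0,0,0,0,0,0.06, 0,0,0,0,0,0,0.06, 0,-0.02,0,0,0,0,0.06, 0,-0.04,0,0,0,0,0.07, 0,-0.04,0,0,0,0,0.08, 0,-0.04,0,0,0,0,0.08, 0,-0.02,0.02,0,0,0,0.08, 0,0,0.04,0,0,0,0.08]'
python3 -m handwheel '[0,0,0.04,0,0,0,0.08, 0,0,0.04,0,0,0,0.08, 0,0,0.04,0,0,0,0.08, 0,0,0.04,0,0,0,0.08, 0,0,0.04,0,0,0,0.08, 0,0,0.04,0,0,0,0.08, 0,0,0.04,0,0,0,0.08, 0,0,0.03,0,0,0,0.08, 0,0,0,0,0,0,0.08, 0,0,0,0,0,0,0.08, 0,0,0,0,0,0,0.08]'
python3 - <<'E'
from sub import *
import m1
s=get_state();print(s['ee_pos'],s['time'])
t=grab('top','t6'); sc=grab('scene','s6')
k=subcont(t,(367,197),26,blue,135); bc,l,an=quad(t,k,.012); print('board',bc,l,an)
a=np.radians(-2); R=np.array([[np.cos(a),np.sin(a)],[-np.sin(a),np.cos(a)]])
def rel(n,p): print(n,'rel board mm',np.round(R@(np.array(p)[:2]*1000-bc),1))
c,_,f=blob(t,(334,196),12,m1.gs); rel('large',ray(t,c,.022)[0])
c,_,f=blob(t,(400,198),12,m1.lid); rel('jar',ray(t,c,.05)[0])
c,_,f=blob(t,(367,228),13,m1.gs); rel('dome',ray(t,c,.02)[0]); print(f.sum())
k=subcont(t,(367,197),18,lambda f:-f[...,0],-100); q=quad(t,k,.040); rel('char',q[0]/1000); print(q)
t0=load('top0');s0=load('scene0')
for n,x0,x1,y0,y1 in[('hammer',285,365,118,158),('loupe',383,403,143,163)]:
    print(n,'top diff',np.abs(t['frame'][y0:y1,x0:x1].astype(int)-t0['frame'][y0:y1,x0:x1]).mean())
A=cv2.resize(t['frame'][110:250,270:430,::-1],None,fx=3.6,fy=3.6,interpolation=cv2.INTER_CUBIC)
cv2.imwrite('pics/c6.png',A)
cv2.imwrite('pics/c6s.png',cv2.resize(sc['frame'][130:270,120:370,::-1],None,fx=3.1,fy=3.1,interpolation=cv2.INTER_CUBIC))
E
```

```text
time: 33.2
ee_pos: [0.4685, -0.1721, 0.1749]
tcp_rot: [[-0.999, 0.012, -0.03], [0.03, -0.004, -1.0], [-0.012, -1.0, 0.004]]
ft_force: [1.4, 0.2, -0.8]
opening: 0.0795
time: 34.12
ee_pos: [0.4537, -0.4814, 0.1671]
tcp_rot: [[-0.999, -0.0, -0.035], [0.035, 0.001, -0.999], [0.0, -1.0, -0.001]]
ft_force: [0.2, 0.9, -0.2]
opening: 0.0803
[ 0.4537 -0.4814  0.1671] 34.1167
board [ 561.2 -116.4] [101.1 100.6] [-2.7 -2.2 -1.9 -1.3]
large rel board mm [ 1.6 98.7]
jar rel board mm [ -1.7 -96.1]
dome rel board mm [-93.1  -2.6]
204
char rel board mm [-1.2  0.7]
(array([ 560. , -115.7]), array([66.3, 44.5]), array([-2.7, -3.1, -2. , -1.6]))
hammer top diff 7.4596875
loupe top diff 7.038333333333333
```

View pics/c6.png

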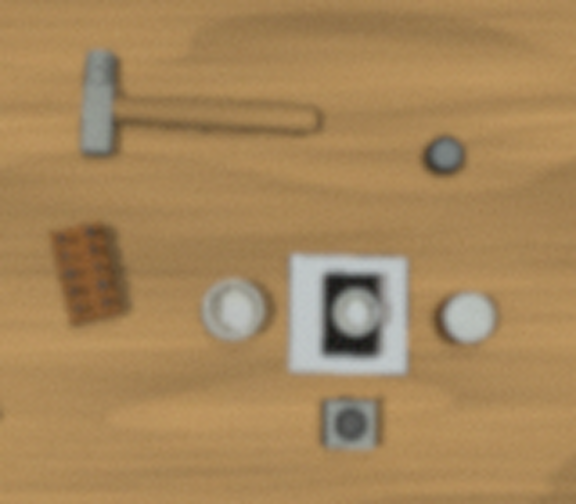

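View pics/c6s.png

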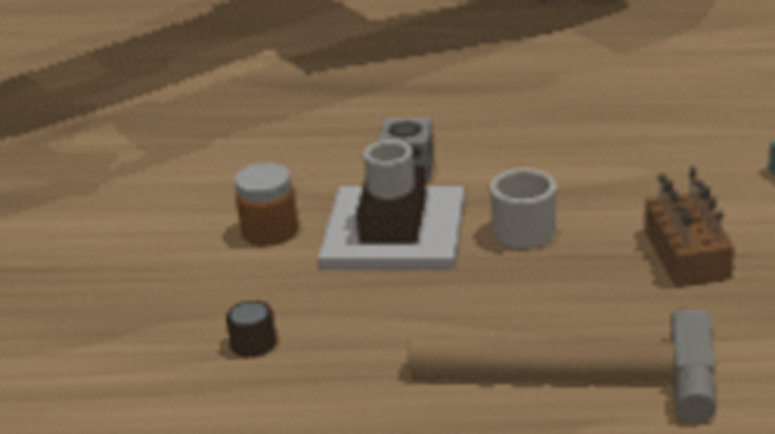

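```bash
python3 - <<'E'
from sub import *
t0=load('top0');t=load('t6')
print('control diff (bare wood)',np.abs(t['frame'][270:285,200:280].astype(int)-t0['frame'][270:285,200:280]).mean())
for n,x0,x1,y0,y1 in[('hammer',285,365,118,158),('loupe',383,403,143,163)]:
    g=[cv2.cvtColor(i['frame'][y0:y1,x0:x1],cv2.COLOR_RGB2GRAY).astype(np.float32) for i in(t0,t)]
    print(n,'shift px',cv2.phaseCorrelate(*g))
s=get_state(); print(s['time'],s['qvel'].round(2)); print(sign_off())
E
```

```text
control diff (bare wood) 7.428333333333334
hammer shift px ((-0.01143175115094408, 0.009510529218001551), 1.0390666151046752)
loupe shift px ((-0.16842276660304556, 0.1838315944032871), 0.8956201794743538)
34.2167 [ 0.29 -0.33  0.13 -0.11 -0.13 -0.02]
the job is handed in; nothing more can be done
None
```

The bench is set out as asked and the job is handed in. It took 34 s of robot time, in the order charcoal, small crucible, large crucible, jar, doming block. Each piece was set down slowly until it just touched, with contact forces of at most about 6 N, then released.

Last checks against the board, in its own axes:

| Item | Measured | Target |
|---|---|---|
| Charcoal block | (-1.2, 0.7) mm, sides parallel to the board's within about 1° | (0, 0) mm |
| Large crucible | (1.6, 98.7) mm | (0, 100) mm |
| Jar | (-1.7, -96.1) mm | (0, -97) mm |
| Doming block | (-93.1, -2.6) mm, possibly shifted by its shadow in the picture | (-95, 0) mm |

- **Small crucible:** it stands upright on the middle of the charcoal. I judged that by eye in both views and from the gripper's position. The one numeric fit failed because its mask ran into the board.
- **Bystanders:** the hammer has not moved (0.01 px). The loupe reads a 0.2 px shift on a weak match; I take that as noise, since the robot never came near it.
- **Calibration:** the two cameras differ by up to about 6 mm in absolute position. I therefore trusted the positions relative to the board in the top view and the robot's own readings.

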